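Seat the reference disc in the fluorescence reader and start it

TASK

Without picking it up, push the loose amber reference disc across the white deck of the reader until it drops over the rim and lies flat in the round black-floored seat, then press the reader's green start button all the way down and let it spring back up. Leave the blue disc where it lies and disturb nothing else; do not press the button before the disc is home.

Things in the scene. Friction and masses are not known exactly. Their poses are not given: they have to be found in the camera images.
- amber_disc: Loose amber/orange plastic disc, 48 mm diameter, 8 mm thick, about 36 g, lying flat on the reader's deck on one side of the seat or the other, its centre 55 to 90 mm from the seat's centre. Origin: centre of its underside; z is its axis, up.
- blue_disc: Identical disc in blue, lying on the deck on the other side of the seat: a bystander, to be left alone. Origin: centre of its underside.
- seat (a point): Centre of the floor of the round seat in the reader's white deck: a straight-walled recess 51 mm across and 5 mm deep with a 1 mm chamfered rim and a black floor, 50 mm above the table. The seated disc therefore stands 3 mm proud of the deck. Axes are the reader's (see reader).
- reader: Desktop reader, fixed to the table, 290 mm (its x) by 300 mm (its y), grey with a white deck. Origin: on the table straight below the seat's centre; its x points from the button edge to the back housing, z up. It stands turned by up to 0.45 rad. The top is flat, 55 mm above the table, over x -145 to +100 mm and y -150 to +150 mm, with no walls at its edges but the back housing (x 100 to 145 mm, 70 mm above the table). Discs lie at x -30 to +30 mm, y 55 to 85 mm either side.
- start_button_top (a point): Middle of the top face of the green start button, 28 mm diameter, in a black round housing of 44 mm diameter that stands 12 mm above the deck; the button's top stands 22 mm above the deck (77 mm above the table) when released. At x -118 mm, y 0 in the reader's frame. The point moves down with the button; pressed straight down.
- start_button (a joint): Travel of the start button in m: 0 released, 0.006 fully down. A spring brings it back: 1.5 N starts it moving, 5 N takes it fully down.
- pot: Small white-capped sample pot, 32 mm diameter, 30 mm high, standing on the reader's back housing, in the middle of its length. Origin: centre of its underside. Bystander.
- tube_rack: Pink-red microtube rack, 220 x 110 x 45 mm (58 mm with tubes), long along x, on the table to the robot's right. Origin: centre of its underside. Bystander.
- bottle: Amber bottle with blue cap, 66 mm diameter, 130 mm high, standing on the table to the robot's right. Origin: centre of its underside. Bystander.
- tub: Blue open tub, 300 x 220 x 120 mm, with a rack and a leaning capped tube in it, on the table to the robot's left. Origin: centre of its underside. Bystander.
- timer: White bench timer, 65 x 65 x 18 mm, lying on the table to the robot's left. Origin: centre of its underside. Bystander.
Mind the look-alikes: they are no part of the job. Of the things shaped like the amber_disc, the amber one is meant.

How it is judged:
By the outcome, as a careful person would: the job done as asked, in the order asked, and still so for the second after the job is handed in, with the robot touching nothing.
It also fails if it takes over 43 s, if anything falls off the work surface, if the arm or the gripper's body presses on something with over 40 N, if the wrist force passes 120 N, or if a joint passes its speed limit or range.

ROBOT

A 6-joint arm with a two-finger parallel gripper is mounted at the origin on the work surface. World frame = base frame: x ahead of the robot, y to its left, z up, the work surface at z = 0. Lengths are in m, angles in rad, forces in N, time in s.
With the tool pointing down it reaches from about 0.225 to 0.875 m from the base axis. Payload 3.4 kg.
Tool frame: the origin (TCP) lies on the centre line of the jaws, within the pads' length; the fingertips stand 17 mm ahead of it and the grasp point (between the pads) lies 2 mm behind it (nose_length is the distance from the TCP to the fingertips, in m); z points along the fingers, y is the line along which they close (so a half turn about z gives the same grasp; the last joint's range is limited). The gripper opens to 85 mm and grips with 20 to 120 N. Pads are 22 mm wide; open, the fingers measure 114 mm over their backs; the gripper's body (76 mm by 85 mm) begins 54 mm behind the grasp point. The pads swing forward as they close: fully open they stand 13 mm farther back than shut.
Start: joints at [1.022, 0.276, 1.505, -0, 1.361, -0.121], TCP at [0.239, 0.523, 0.248] pointing down, gripper open.
Joint ranges: [-2.89, 2.89], [-0.75, 2.08], [0.22, 2.7], [-1.18, 4.32], [0.11, 2.71], [-2.7, 2.7]. Speed limits (rad/s): [2.57, 2.57, 3.14, 3.14, 3.14, 3.14].

INTERFACE

Orientations are given as a unit quaternion [w, x, y, z].
In Python, from rig import get_state, get_image, sign_off, find_in, place_of, nose_length gives the robot as it stands.
- The arm moves only by the tool apply_moves, never from a script. Its argument "deltas" is one flat list of numbers, 5 for each row, row after row: the finger opening in mm, from 0 to 85.4, then the shift along the tool's x, y, z in mm, then the turn about the tool's z in degrees. A call has 1 to 12 rows; each row is the pose to reach, as a shift and turn from the pose commanded when the call began, along the tool's axes at that moment; what a row does not reach only later rows make up. A row lasts 1/12 s, in which the tool goes at most 41.7 mm and 7.16 degrees, less where a joint would pass 70% of its speed; a pose out of reach is approached as far as the arm can. A call with a gripper value outside its range is refused whole. The fingers move at their own pace and stop on an object; "squeeze" is the grip in N (left out, the last holds). Time passes only in rows, so rows that repeat a pose let the fingers close. It gives the time, the measured TCP pose, the force, the opening and the grip force at its end, in the units of the state.
- get_state(): the state, without advancing time (a new reading comes with each control period).
- get_image(name): name is "side" or "top" or "wrist"; returns a dict with "frame" (384x512x3 uint8, red, green, blue), "K" (3x3 intrinsics, pixels), "position" and "orientation" of the camera in the world. Camera axes: x right, y down, z forward; pixel columns grow to the right and rows downward; lengths in m; the calibration is good to about 2 mm. A picture is of the moment at which its call begins. There is no depth.
- sign_off(): hands the job in; it is judged then, once.
Trained networks look in a picture, given as the dict that the camera call returned (one of the last four; its "shot" number tells which), for a name from the list of things; names that differ only in an ending like _2 or _b are one class to them, and where a whole thing is asked for, a point or a joint stands for the part that bears it (a point fixed in the world has none). Each returns a list of dicts, best first, with "score" (0 to 1); they miss things now and then, are a little off and sometimes report something else, mostly with a low value. They report only what shows in the picture. A call takes as long as a camera call. They do not tell look-alikes from the thing itself.
- find_in(query, picture): "point" ([column, row] in pixels, amid what is visible of it).
- place_of(query, picture): "point" ([column, row] in pixels: a listed point, or the origin of a listed thing).
The state is a dict: "clock": time; "qpos": joint angles; "qd": joint speeds; "effort": joint torques, N m; "position": TCP position; "ee_rot": TCP orientation; "contact_force": force on the tool from outside, world axes, zero at the start; "moment": the same for the moment, N m; "width": finger opening in m; "gripper_force": force on a finger pad.
Only numpy, scipy, OpenCV 4.12 (cv2) and the standard library are available. Lean on these libraries where they do the work, as an engineer would, in place of code of your own. Each camera call takes 0.05 s, during which the arm holds its last target. There are 200 camera calls.

## Working session

There is one attempt and no reset: what is moved stays moved. The work goes in short steps, Python scripts to look and compute and a tool call to move; the robot and the scene stay as the last step left them, time stands still between calls to the robot, and variables do not carry over. Pictures are saved under pics/ and viewed, at most 10 in all, crops included, and the job is handed in when it is done.

Besides the shell and the picture viewer there is one more tool, called in YAML: its name, and indented under it one key for each argument. apply_moves: Moves the arm, as the interface text tells. Its arguments: {"type":"object","properties":{"deltas":{"type":"array"},"squeeze":{"type":"number"}},"required":["deltas"]}

```bash
mkdir -p pics
cat > h.py <<'E'
import numpy as np,cv2
from scipy.spatial.transform import Rotation as R
from rig import *
def rot(q): return R.from_quat([q[1],q[2],q[3],q[0]]).as_matrix()
def save(p,n): cv2.imwrite('pics/'+n,cv2.cvtColor(p['frame'],cv2.COLOR_RGB2BGR))
def back(p,uv,z):
    d=rot(p['orientation'])@np.linalg.inv(p['K'])@[uv[0],uv[1],1]; c=np.array(p['position'])
    return c+d*(z-c[2])/d[2]
def proj(p,X):
    v=np.array(p['K'])@rot(p['orientation']).T@(np.array(X)-p['position']); return v[:2]/v[2]
E
python3 - <<'E'
from h import *
np.set_printoptions(precision=4,suppress=True)
s=get_state(); print(s['position'],s['ee_rot'],s['width'],nose_length)
t=get_image('top'); save(t,'top1.png'); 
for q,z in [('amber_disc',.055),('blue_disc',.055),('seat',.05),('start_button_top',.077)]:
    for r in place_of(q,t)[:3]: print('top',q,r['score'],r['point'],back(t,r['point'],z))
w=get_image('side'); save(w,'side1.png')
for q,z in [('amber_disc',.055),('blue_disc',.055),('seat',.05),('start_button_top',.077)]:
    for r in place_of(q,w)[:3]: print('side',q,r['score'],r['point'],back(w,r['point'],z))
a=cv2.imread('pics/top1.png');b=cv2.imread('pics/side1.png')
cv2.imwrite('pics/both1.png',np.vstack([a,b])[:, :][:768])
E
```

```text
[0.2383 0.5228 0.2474] [-0.0003  0.2123  0.9772 -0.0009] 0.08511975530730073 0.017
top amber_disc 0.66 [217.0, 194.5] [0.5228 0.1326 0.055 ]
top amber_disc 0.62 [207.8, 130.7] [0.7116 0.1604 0.055 ]
top amber_disc 0.57 [262.9, 168.6] [0.5957 0.002  0.055 ]
top blue_disc 0.63 [314.2, 163.3] [ 0.6088 -0.1442  0.055 ]
top blue_disc 0.48 [264.9, 165.4] [ 0.605  -0.0039  0.055 ]
top seat 0.87 [293.9, 162.2] [ 0.6143 -0.0872  0.05  ]
top start_button_top 0.39 [298.7, 201.5] [ 0.4961 -0.0942  0.077 ]
side amber_disc 0.67 [224.8, 200.9] [0.4869 0.07   0.055 ]
side amber_disc 0.66 [256.6, 179.1] [0.6599 0.105  0.055 ]
side amber_disc 0.57 [270.5, 197.3] [ 0.6066 -0.0104  0.055 ]
side blue_disc 0.49 [306.3, 215.9] [ 0.6071 -0.1518  0.055 ]
side seat 0.71 [285.9, 203.5] [ 0.6209 -0.0623  0.05  ]
side start_button_top 0.72 [181.3, 160.9] [0.5267 0.3594 0.077 ]
side start_button_top 0.57 [265.6, 216.4] [ 0.4944 -0.0956  0.077 ]
```

View pics/top1.png

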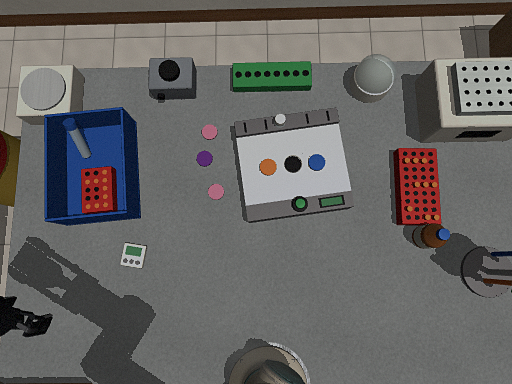

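The view shows the amber disc at (267,167), the seat at (292,164), the blue disc at (317,162) and the button at (300,204). Possible mix-ups are the pink discs at (209,132) and (216,192), the purple disc at (204,158) and the blue disc at (317,162). By its description (amber, on the deck), the one I want is at (267,167). Next I'll check that in a crop and measure by colour.

```bash
cat >> h.py <<'E'
def blob(p,lo,hi,box,n=8):
    x0,y0,x1,y1=box; f=p['frame'][y0:y1,x0:x1]
    hsv=cv2.cvtColor(f,cv2.COLOR_RGB2HSV); m=cv2.inRange(hsv,np.array(lo),np.array(hi))
    k,l,st,c=cv2.connectedComponentsWithStats(m)
    i=[j for j in range(1,k) if st[j,4]>=n]
    i.sort(key=lambda j:-st[j,4]); return [(c[j]+[x0,y0],st[j,4],st[j,2:4]) for j in i[:3]]
AM=((8,120,90),(22,255,255)); BL=((105,120,60),(125,255,255)); GR=((50,120,60),(85,255,255)); BK=((0,0,0),(180,255,50))
E
python3 - <<'E'
from h import *
np.set_printoptions(precision=4,suppress=True)
p=get_image('top'); b=(240,130,345,215)
P={}
for n,c,z in [('amber',AM,.063),('blue',BL,.063),('button',GR,.075),('black',BK,.052)]:
    for r in blob(p,*c,b): print(n,r,back(p,r[0],z))
f=cv2.cvtColor(p['frame'][100:225,225:360],cv2.COLOR_RGB2BGR); cv2.imwrite('pics/crop1.png',cv2.resize(f,None,fx=4.5,fy=4.5,interpolation=2))
E
```

```text
amber (array([267.5524, 166.5524]), np.int32(210), array([16, 16], dtype=int32)) [ 0.5995 -0.0112  0.063 ]
blue (array([316.4049, 161.8049]), np.int32(205), array([16, 16], dtype=int32)) [ 0.611  -0.1494  0.063 ]
button (array([299.9429, 202.9571]), np.int32(70), array([9, 9], dtype=int32)) [ 0.4924 -0.0977  0.075 ]
black (array([292.4069, 163.8137]), np.int32(204), array([16, 16], dtype=int32)) [ 0.6091 -0.0826  0.052 ]
black (array([298.6031, 203.8397]), np.int32(131), array([17, 16], dtype=int32)) [ 0.4933 -0.0964  0.052 ]
black (array([330.6353, 201.1176]), np.int32(85), array([27, 13], dtype=int32)) [ 0.4998 -0.1861  0.052 ]
```

View pics/crop1.png

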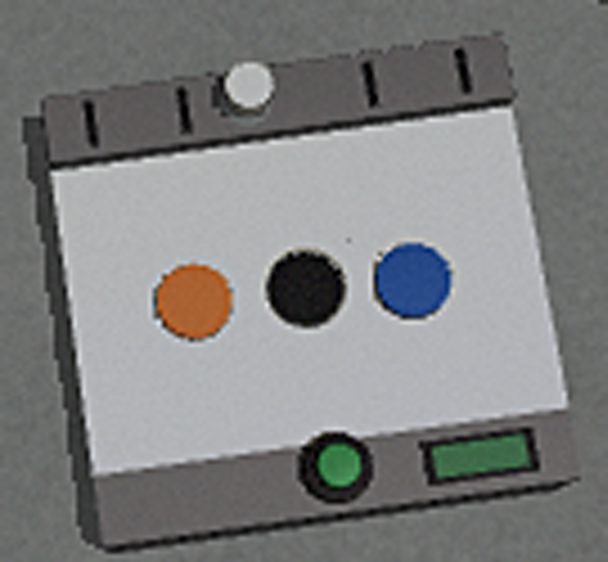

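The crop confirms it: the amber disc is on the left of the deck, with the black seat in the middle and the blue disc on the right. I'll approach behind the disc with the fingers partly open, so both fingertips push it.

apply_moves:
  deltas: [30,-15,-8,0,3,30,-45,-25,0,8,30,-80,-45,0,13,30,-115,-65,0,18,30,-150,-85,0,23,30,-185,-105,0,28,30,-220,-125,0,33,30,-255,-145,0,38,30,-290,-165,0,43,30,-325,-184,0,48,30,-355,-201,0,53,30,-380,-215,0,58]

```text
clock: 1.55
position: [0.4966, 0.1675, 0.2485]
ee_rot: [0.001, 0.662, 0.75, 0.0]
contact_force: [0.4, 0.5, 1.1]
width: 0.03
gripper_force: 0.0
```

```bash
cat >> h.py <<'E'
def tool(target,ang,s=None):
    s=s or get_state(); M=rot(s['ee_rot']); d=M.T@(np.array(target)-s['position'])*1000
    yaw=np.degrees(np.arctan2(M[1,0],M[0,0])); t=(yaw-ang+180)%360-180
    print('pos',s['position'],'yaw',yaw,'delta',d,'turn',t,'w',s['width'],'F',s['contact_force'],'t',s['clock'])
np.set_printoptions(precision=4,suppress=True)
E
python3 - <<'E'
from h import *
tool([.5935,.033,.16],97.6)
E
```

```text
pos [0.4966 0.1675 0.2485] yaw 97.15451846448593 delta [-145.5007   79.3364   88.6603] turn -0.44548153551406244 w 0.029966135407587885 F [0.3659 0.5023 1.111 ] t 1.55
```

apply_moves:
  deltas: [30,-30,17,0,0,30,-65,36,0,0,30,-100,55,0,0,30,-130,72,20,0,30,-146,80,50,0,30,-146,80,80,0,30,-146,80,90,0,30,-146,80,90,0,30,-146,80,90,0]

```text
clock: 2.3
position: [0.5934, 0.0361, 0.1587]
ee_rot: [-0.0, 0.659, 0.752, 0.0]
contact_force: [-0.6, 0.2, 0.9]
width: 0.0302
gripper_force: 0.0
```

Run:
```python
from h import *
tool([.5935,.033,.075],97.6)
p=get_image('wrist'); save(p,'w1.png')
print(p['position'])
b=(0,0,512,384)
for n,c,z in [('amber',AM,.063),('blue',BL,.063),('button',GR,.077),('black',BK,.052)]:
    for r in blob(p,*c,b,100): print(n,r,back(p,r[0],z))
```

```text
pos [0.5934 0.0361 0.1587] yaw 97.52200193027274 delta [-3.1355 -0.2741 83.6521] turn -0.07799806972724355 w 0.030166800878324917 F [-0.56    0.1566  0.9377] t 2.3
[0.5861 0.1048 0.2841]
amber (array([257.536 , 253.1249]), np.int32(2138), array([54, 51], dtype=int32)) [ 0.6017 -0.0107  0.063 ]
button (array([501.1659, 321.4382]), np.int32(1344), array([30, 88], dtype=int32)) [ 0.8232 -0.0414  0.077 ]
button (array([124.4359, 326.8376]), np.int32(117), array([16, 15], dtype=int32)) [ 0.4927 -0.091   0.077 ]
black (array([258.577 , 333.5228]), np.int32(42977), array([512, 153], dtype=int32)) [ 0.6153 -0.1051  0.052 ]
black (array([186.6093, 159.34  ]), np.int32(1144), array([202,   8], dtype=int32)) [0.5325 0.0615 0.052 ]
black (array([393.191 , 163.3991]), np.int32(466), array([93, 27], dtype=int32)) [0.704  0.0807 0.052 ]
```

View pics/w1.png

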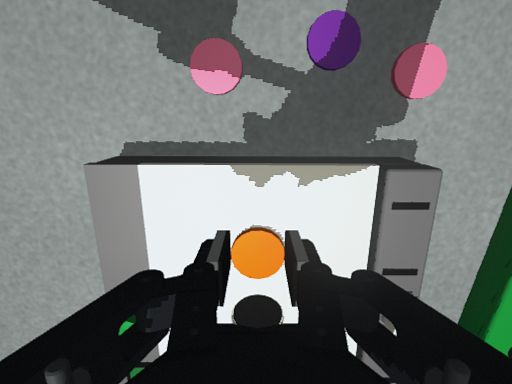

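The wrist view shows the amber disc at (257,253) between the fingers and the black seat behind it at (258,312), all in line. I'll check the seat's lateral position by fitting its visible near rim.

Run:
```python
from h import *
from scipy.optimize import least_squares
p=get_image('wrist'); M=rot(get_state()['ee_rot']); T=np.array(get_state()['position'])
g=p['frame'].max(axis=2)
pts=[]
for c in range(238,280,2):
    col=g[280:322,c]; i=np.where(col<60)[0]
    if len(i): pts.append(back(p,(c,280+i[0]-.5),.0545)[:2])
pts=np.array(pts); print(len(pts))
f=lambda c:np.linalg.norm(pts-c,axis=1)-.0260
r=least_squares(f,[.609,-.083],loss='soft_l1',f_scale=.001); print('seat',r.x,np.abs(f(r.x)).max())
a=blob(p,*AM,(200,200,320,300))[0]; A=back(p,a[0],.0615)
for n,X in [('amber',A),('seat',[*r.x,.055]),('amberTop',[.5995,-.0112,.063]),('seatTop',[.609,-.0826,.055])]:
    print(n,X,'in tool mm',(M.T@(np.array(X)-T)*1000))
p=get_image('side')
for n,c,z in [('amber',AM,.062),('blue',BL,.062),('black',BK,.052),('button',GR,.076)]:
    for r in blob(p,*c,(225,180,330,240)): print(n,r,back(p,r[0],z))
```

```text
21
seat [ 0.611  -0.0846] 0.0007175481170964629
amber [ 0.6018 -0.0116  0.0615] in tool mm [-48.3659   0.5468  98.9367]
seat [np.float64(0.6110150088040078), np.float64(-0.08462840975804096), 0.055] in tool mm [-122.0004    0.073   105.4739]
amberTop [0.5995, -0.0112, 0.063] in tool mm [-47.6998  -1.6597  97.4282]
seatTop [0.609, -0.0826, 0.055] in tool mm [-119.7247   -1.6578  105.4664]
amber (array([269.2589, 196.9911]), np.int32(112), array([15,  9], dtype=int32)) [ 0.5964 -0.0143  0.062 ]
blue (array([306.7419, 213.8145]), np.int32(124), array([16, 10], dtype=int32)) [ 0.6078 -0.152   0.062 ]
black (array([264.8519, 223.6543]), np.int32(81), array([15, 10], dtype=int32)) [ 0.4941 -0.0943  0.052 ]
black (array([288.5758, 206.7727]), np.int32(66), array([15,  6], dtype=int32)) [ 0.6103 -0.0821  0.052 ]
black (array([281.6364, 232.1818]), np.int32(11), array([6, 6], dtype=int32)) [ 0.499  -0.1527  0.052 ]
button (array([321.3817, 183.1298]), np.int32(131), array([20, 10], dtype=int32)) [ 0.769  -0.0846  0.076 ]
button (array([290.1136, 235.9432]), np.int32(88), array([22,  9], dtype=int32)) [ 0.4778 -0.1983  0.076 ]
button (array([265.5574, 219.1803]), np.int32(61), array([10,  8], dtype=int32)) [ 0.4857 -0.1038  0.076 ]
```

apply_moves:
  deltas: [30,0,0,20,0,30,0,0,45,0,30,0,0,65,0,30,0,0,76,0,30,0,0,80,0,30,0,0,80,0,30,0,0,81,0,30,0,0,81,0,30,0,0,82,0,30,0,0,82,0]

```text
clock: 3.28
position: [0.594, 0.0356, 0.0771]
ee_rot: [0.001, 0.659, 0.752, 0.001]
contact_force: [-0.1, -0.1, 0.2]
width: 0.0301
gripper_force: 0.0
```

Run:
```python
from h import *
tool([.5935,.033,.074],97.6)
p=get_image('side'); save(p,'s2.png')
f=cv2.imread('pics/s2.png')[150:250,210:340]; cv2.imwrite('pics/s2c.png',cv2.resize(f,None,fx=5,fy=5,interpolation=2))
```

```text
pos [0.594  0.0356 0.0771] yaw 97.48937779270035 delta [-2.5117 -0.8201  3.0799] turn -0.11062220729962746 w 0.03005861567658976 F [-0.0562 -0.0683  0.2487] t 3.2833
```

View pics/s2c.png

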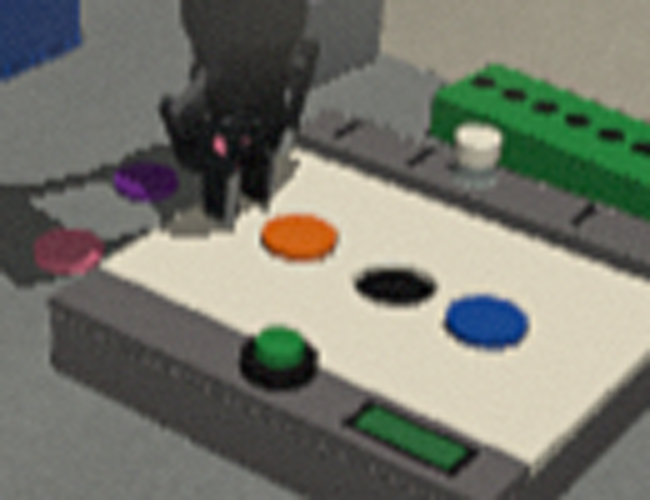

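The side crop shows the open fingertips, around (238,200), just above the deck and behind the amber disc at (299,237). Next I'll feel for the deck gently.

apply_moves:
  deltas: [30,0,0,0.5,0,30,0,0,1,0,30,0,0,1.5,0,30,0,0,2,0,30,0,0,2.5,0,30,0,0,3,0,30,0,0,3,0,30,0,0,3,0]

```text
clock: 4.0
position: [0.5934, 0.0356, 0.0732]
ee_rot: [-0.0, 0.659, 0.752, -0.0]
contact_force: [-0.1, 0.1, -0.5]
width: 0.0304
gripper_force: 0.0
```

apply_moves:
  deltas: [30,0,0,0.5,0,30,0,0,1,0,30,0,0,1,0,30,0,0,1,0]

```text
clock: 4.33
position: [0.5934, 0.0356, 0.0722]
ee_rot: [-0.0, 0.659, 0.752, 0.0]
contact_force: [-0.3, -1.2, 0.2]
width: 0.0298
gripper_force: 0.0
```

apply_moves:
  deltas: [30,0,0,0.5,0,30,0,0,1,0,30,0,0,1,0,30,0,0,1,0]

```text
clock: 4.67
position: [0.5935, 0.0356, 0.0716]
ee_rot: [0.0, 0.659, 0.752, 0.0]
contact_force: [-0.8, 0.4, 2.6]
width: 0.0299
gripper_force: 1.5
```

apply_moves:
  deltas: [30,0,0,0.5,0,30,0,0,0.5,0,30,0,0,0.5,0]

```text
clock: 4.92
position: [0.5936, 0.0356, 0.0716]
ee_rot: [0.0, 0.659, 0.752, 0.0]
contact_force: [-2.3, -0.2, 5.8]
width: 0.0299
gripper_force: 3.0
```

apply_moves:
  deltas: [30,0,0,-2.3,0,30,-5,0,-2.3,0,30,-10,0,-2.3,0,30,-14,0,-2.3,0,30,-17,0,-2.3,0,30,-20,0,-2.3,0,30,-24,0,-2.3,0,30,-28,0,-2.3,0,30,-32,0,-2.3,0,30,-36,0,-2.3,0,30,-40,0,-2.3,0,30,-40,0,-2.3,0]

```text
clock: 5.92
position: [0.5989, -0.005, 0.0731]
ee_rot: [0.0, 0.66, 0.752, -0.0]
contact_force: [-0.1, -0.2, 0.6]
width: 0.0297
gripper_force: 0.0
```

```bash
cat > look.py <<'E'
from h import *
import sys
tool([.6,-.08,.0734],97.6)
s=get_state();M=rot(s['ee_rot']);T=np.array(s['position'])
for cam,box in [('top',(240,130,345,190)),('wrist',(200,180,320,384))]:
    p=get_image(cam)
    for n,c,z in [('amber',AM,.062),('blue',BL,.062),('black',BK,.053)]:
        if cam=='wrist' and n!='amber': continue
        for r in blob(p,*c,box)[:1]: X=back(p,r[0],z); print(cam,n,r,X,'tool',M.T@(X-T)*1000)
    save(p,cam+sys.argv[1]+'.png')
E
python3 look.py 3
```

```text
pos [ 0.5989 -0.005   0.0731] yaw 97.45440632196679 delta [-74.5529  -8.6677  -0.2525] turn -0.1455936780332081 w 0.029689085756603822 F [-0.1386 -0.2159  0.5939] t 5.9167
top amber (array([278.75, 167.47]), np.int32(100), array([13, 14], dtype=int32)) [ 0.5965 -0.0428  0.062 ] tool [-37.1822  -7.2773  11.1331]
top blue (array([316.4049, 161.8049]), np.int32(205), array([16, 16], dtype=int32)) [ 0.6113 -0.1495  0.062 ] tool [-144.951    -6.5099   11.1759]
top black (array([265.0868, 163.4091]), np.int32(242), array([31, 23], dtype=int32)) [ 0.6113 -0.0045  0.053 ] tool [-1.1963 12.3577 20.1237]
wrist amber (array([257.0362, 295.8744]), np.int32(3949), array([81, 67], dtype=int32)) [ 0.6044 -0.0338  0.062 ] tool [-29.3473   1.6666  11.1322]
```

View pics/wrist3.png

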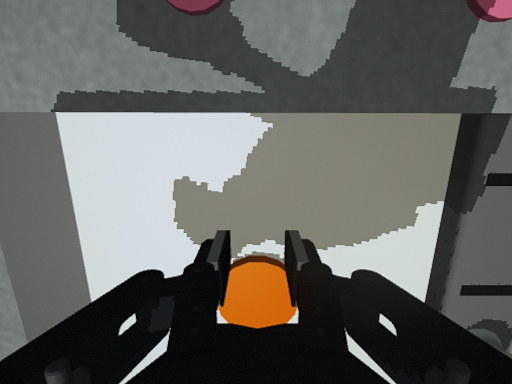

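The wrist view shows the amber disc (257,292) touching both fingers and centred. I'll keep pushing.

apply_moves:
  deltas: [30,-4,0,0,0,30,-8,0,0,0,30,-12,0,0,0,30,-16,0,0,0,30,-20,0,0,0,30,-24,0,0,0,30,-28,0,0,0,30,-32,0,0,0,30,-36,0,0,0,30,-40,0,0,0,30,-43,0,0,0,30,-43,0,0,0]

```text
clock: 7.02
position: [0.6045, -0.0474, 0.0731]
ee_rot: [0.0, 0.66, 0.752, -0.0]
contact_force: [-0.0, 0.3, 0.3]
width: 0.0301
gripper_force: 0.0
```

```bash
python3 look.py 4
python3 - <<'E'
from h import *
p=get_image('side'); save(p,'s4.png'); a=cv2.resize(cv2.imread('pics/s4.png')[170:250,230:340],None,fx=5,fy=5,interpolation=2)
b=cv2.resize(cv2.imread('pics/wrist4.png')[200:384,180:340],None,fx=1.5,fy=1.5)
c=np.zeros((400,800,3),np.uint8); c[:400,:550]=a; c[:276,555:795]=b; cv2.imwrite('pics/v4.png',c)
E
```

```text
pos [ 0.6045 -0.0474  0.0731] yaw 97.46027576794914 delta [-31.6934  -8.7056  -0.2533] turn -0.1397242320508667 w 0.030123059082689748 F [-0.0354  0.2774  0.3184] t 7.0167
top amber (array([294.9286, 164.9   ]), np.int32(70), array([11, 11], dtype=int32)) [ 0.6033 -0.0886  0.062 ] tool [-40.6749  -6.5963  11.1507]
top blue (array([320.8243, 162.3784]), np.int32(74), array([ 7, 15], dtype=int32)) [ 0.6094 -0.1619  0.062 ] tool [-114.1243  -10.0249   11.1772]
top black (array([281.1974, 159.9614]), np.int32(233), array([30, 23], dtype=int32)) [ 0.6207 -0.0508  0.053 ] tool [-5.4195 15.6438 20.1441]
wrist amber (array([257.0936, 297.4417]), np.int32(3579), array([78, 61], dtype=int32)) [ 0.6101 -0.0774  0.062 ] tool [-30.4469   1.6684  11.1493]
```

View pics/v4.png

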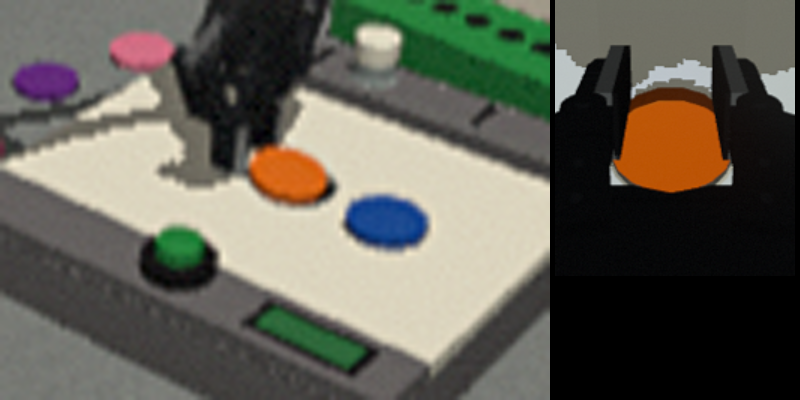

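The disc (side part, 290,175) already tips into the seat, with a sliver of black in front of it. About 6–8 mm remain, so I'll creep forward.

apply_moves:
  deltas: [30,-1,0,0,0,30,-2,0,0,0,30,-3,0,0,0,30,-4,0,0,0,30,-5,0,0,0,30,-6,0,0,0,30,-6.5,0,0,0,30,-7,0,0,0,30,-7,0,0,0]

```text
clock: 7.92
position: [0.6053, -0.0538, 0.0732]
ee_rot: [0.0, 0.659, 0.752, 0.0]
contact_force: [-0.2, -1.0, -0.7]
width: 0.0303
gripper_force: 0.0
```

```bash
python3 look.py 5
python3 - <<'E'
from h import *
p=get_image('side'); save(p,'s5.png'); a=cv2.resize(cv2.imread('pics/s5.png')[170:250,230:340],None,fx=5,fy=5,interpolation=2)
b=cv2.resize(cv2.imread('pics/wrist5.png')[200:384,180:340],None,fx=1.5,fy=1.5)
c=np.zeros((400,800,3),np.uint8); c[:400,:550]=a; c[:276,555:795]=b; cv2.imwrite('pics/v5.png',c)
E
```

```text
pos [ 0.6053 -0.0538  0.0732] yaw 97.48338732385712 delta [-25.3082  -8.6522  -0.248 ] turn -0.11661267614289272 w 0.030306599292330143 F [-0.2023 -0.9714 -0.7252] t 7.9167
top amber (array([296.7636, 164.6364]), np.int32(55), array([9, 9], dtype=int32)) [ 0.6039 -0.0938  0.062 ] tool [-39.5401  -6.5466  11.1536]
top blue (array([322.6552, 162.6897]), np.int32(29), array([ 4, 12], dtype=int32)) [ 0.6084 -0.167   0.062 ] tool [-112.6849  -11.6534   11.1583]
top black (array([283.3504, 159.0983]), np.int32(234), array([31, 23], dtype=int32)) [ 0.6232 -0.057   0.053 ] tool [-5.5327 17.3251 20.156 ]
wrist amber (array([257.0637, 289.82  ]), np.int32(3906), array([71, 71], dtype=int32)) [ 0.6103 -0.0791  0.062 ] tool [-25.7244   1.6914  11.1542]
```

View pics/v5.png

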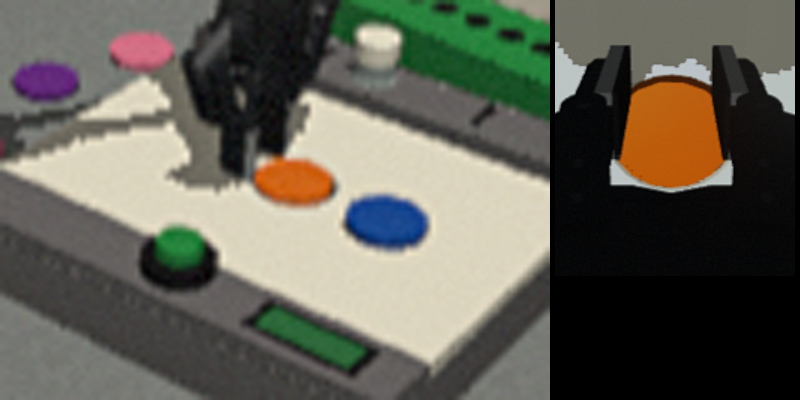

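It looks flat and the fingers feel no load. I'll back off, lift, and take another look from the top and wrist cameras.

apply_moves:
  deltas: [30,8,0,0,0,30,18,0,0,0,30,25,0,-10,0,30,25,0,-40,0,30,25,0,-75,0,20,40,0,-100,0,10,70,0,-110,0,0,100,0,-110,0,0,120,0,-110,0,0,120,0,-110,0,0,120,0,-110,0]

```text
clock: 8.98
position: [0.5891, 0.067, 0.184]
ee_rot: [0.0, 0.658, 0.753, 0.0]
contact_force: [-0.3, -0.5, -0.5]
width: -0.0
gripper_force: 0.0
```

Run:
```python
from h import *
p=get_image('top'); b=(240,130,345,215)
for n,c,z in [('amber',AM,.058),('blue',BL,.063),('button',GR,.077),('black',BK,.052)]:
    for r in blob(p,*c,b)[:2]: print(n,r,back(p,r[0],z))
tool([.4927,-.0965,.14],97.6)
w=get_image('wrist')
for n,c,z in [('amber',AM,.058),('button',GR,.077)]:
    for r in blob(w,*c,(0,150,480,384)): print('wrist',n,r,back(w,r[0],z))
w=get_image('side'); 
a=cv2.resize(w['frame'][180:240,250:340],None,fx=4,fy=4,interpolation=2); d=cv2.resize(p['frame'][130:220,240:340],None,fx=4,fy=4,interpolation=2)
c=np.zeros((600,400,3),np.uint8); c[:240,:360]=a; c[240:600]=d; cv2.imwrite('pics/v6.png',c[:,:,::-1])
```

```text
amber (array([292.1889, 163.3963]), np.int32(217), array([17, 16], dtype=int32)) [ 0.6088 -0.0814  0.058 ]
blue (array([316.4049, 161.8049]), np.int32(205), array([16, 16], dtype=int32)) [ 0.611  -0.1494  0.063 ]
button (array([299.9014, 202.9014]), np.int32(71), array([9, 9], dtype=int32)) [ 0.4922 -0.0973  0.077 ]
black (array([243.9457, 155.1318]), np.int32(129), array([10, 26], dtype=int32)) [0.6371 0.0558 0.052 ]
black (array([298.5492, 204.1066]), np.int32(122), array([17, 16], dtype=int32)) [ 0.4926 -0.0962  0.052 ]
pos [0.5894 0.066  0.1837] yaw 97.5929319420455 delta [-148.223  -117.3215   43.7173] turn -0.007068057954484175 w -0.0001173572575367586 F [ 0.0965 -0.4176  0.2857] t 9.0333
wrist amber (array([257.0175, 317.7817]), np.int32(229), array([13, 22], dtype=int32)) [ 0.6096 -0.0726  0.058 ]
wrist button (array([473.9126, 304.9975]), np.int32(801), array([18, 98], dtype=int32)) [ 0.8151 -0.0144  0.077 ]
wrist button (array([471.1111, 269.1111]), np.int32(9), array([3, 5], dtype=int32)) [0.7989 0.0232 0.077 ]
```

View pics/v6.png

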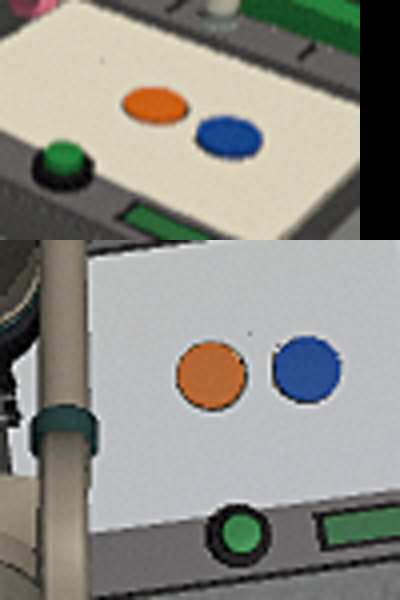

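The pictures show the amber disc flat and concentric in the seat, at (210,375) in the top part. The blue disc hasn't moved. Now the button, with closed fingers.

apply_moves:
  deltas: [0,-20,-16,0,0,0,-45,-36,0,0,0,-72,-57,0,0,0,-100,-79,0,0,0,-125,-99,0,0,0,-142,-113,0,0,0,-148,-117.5,15,0,0,-148,-117.5,40,0,0,-148,-117.5,65,0,0,-148,-117.5,75,0,0,-148,-117.5,75,0,0,-148,-117.5,75,0]

```text
clock: 10.13
position: [0.4924, -0.0972, 0.1081]
ee_rot: [-0.0, 0.66, 0.752, -0.0]
contact_force: [0.6, -0.6, 0.2]
width: -0.0
gripper_force: 0.0
```

Run:
```python
from h import *
tool([.493,-.0965,.094],97.6)
w=get_image('wrist')
for r in blob(w,*GR,(150,150,380,384)): print('wrist',r,back(w,r[0],.077))
p=get_image('side')
a=cv2.resize(p['frame'][150:250,210:340],None,fx=4,fy=4,interpolation=2)
d=cv2.resize(w['frame'][184:384,130:390],None,fx=1,fy=1)
c=np.zeros((600,520,3),np.uint8); c[:400]=a; c[400:600,:260]=d; cv2.imwrite('pics/v7.png',c[:,:,::-1])
```

```text
pos [ 0.4924 -0.0972  0.1081] yaw 97.44985144256474 delta [ 0.5862  0.6439 14.0892] turn -0.15014855743527278 w -4.247796972115797e-05 F [ 0.6365 -0.6175  0.2321] t 10.1333
wrist (array([255.9472, 225.4798]), np.int32(644), array([44, 25], dtype=int32)) [ 0.4928 -0.0922  0.077 ]
wrist (array([257.2877, 317.1324]), np.int32(219), array([12, 22], dtype=int32)) [ 0.5022 -0.1571  0.077 ]
```

View pics/v7.png

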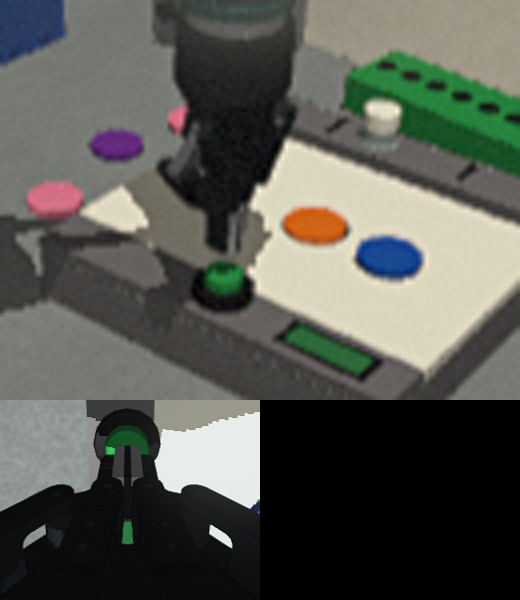

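The closed fingertips are centred above the green button, at (222,240) in the side view with the button at (222,275). Pressing down in small steps.

apply_moves:
  deltas: [0,0,0,5,0,0,0,0,10,0,0,0,0,13,0,0,0,0,15,0,0,0,0,16,0,0,0,0,17,0,0,0,0,18,0,0,0,0,18,0,0,0,0,18,0]

```text
clock: 10.98
position: [0.4923, -0.0965, 0.0903]
ee_rot: [-0.0, 0.659, 0.752, 0.0]
contact_force: [-0.9, 1.0, 3.6]
width: -0.0003
gripper_force: 1.8
```

apply_moves:
  deltas: [0,0,0,0.5,0,0,0,0,1,0,0,0,0,1.5,0,0,0,0,2,0,0,0,0,2.5,0,0,0,0,3,0,0,0,0,3,0,0,0,0,3,0]

```text
clock: 11.65
position: [0.4923, -0.0966, 0.0879]
ee_rot: [0.0, 0.659, 0.752, 0.0]
contact_force: [-2.6, 1.2, 10.6]
width: -0.0002
gripper_force: 5.4
```

apply_moves:
  deltas: [0,0,0,0.5,0,0,0,0,1,0,0,0,0,1,0,0,0,0,1,0]

```text
clock: 11.98
position: [0.4924, -0.0966, 0.0878]
ee_rot: [0.0, 0.659, 0.752, 0.0]
contact_force: [-4.5, 2.7, 17.2]
width: -0.0
gripper_force: 8.6
```

apply_moves:
  deltas: [0,0,0,-2,0,0,0,0,-5,0,0,0,0,-10,0,0,0,0,-20,0,0,0,0,-50,0,0,0,0,-80,0,0,20,0,-100,0,0,50,0,-110,0,0,80,0,-110,0,0,110,0,-110,0,0,130,0,-110,0,0,130,0,-110,0]

```text
clock: 12.98
position: [0.4746, 0.0351, 0.1966]
ee_rot: [-0.0, 0.658, 0.753, 0.001]
contact_force: [0.6, -0.2, 0.8]
width: 0.0001
gripper_force: 0.0
```

Run:
```python
from h import *
s=get_state(); print(s['position'],s['contact_force'],s['clock'])
p=get_image('top'); b=(240,130,345,215)
for n,c,z in [('amber',AM,.058),('blue',BL,.063),('button',GR,.077)]:
    for r in blob(p,*c,b)[:2]: print(n,r,back(p,r[0],z))
w=get_image('side')
for r in blob(w,*GR,(225,180,330,240)): print('side',r)
a=cv2.resize(w['frame'][150:250,210:340],None,fx=3,fy=3,interpolation=2)
d=cv2.resize(p['frame'][90:220,190:340],None,fx=2,fy=2,interpolation=2)
c=np.zeros((570,400,3),np.uint8); c[:300,:390]=a; c[300:560,:300]=d; cv2.imwrite('pics/v8.png',c[:,:,::-1])
```

```text
[0.4746 0.0351 0.1966] [ 0.6106 -0.2121  0.7679] 12.9833
amber (array([294.2876, 163.3529]), np.int32(153), array([12, 16], dtype=int32)) [ 0.6088 -0.0874  0.058 ]
blue (array([316.4049, 161.8049]), np.int32(205), array([16, 16], dtype=int32)) [ 0.611  -0.1494  0.063 ]
button (array([299.9014, 202.9014]), np.int32(71), array([9, 9], dtype=int32)) [ 0.4922 -0.0973  0.077 ]
side (array([321.3893, 183.1527]), np.int32(131), array([20, 10], dtype=int32))
side (array([289.8837, 235.8953]), np.int32(86), array([21,  9], dtype=int32))
side (array([265.5323, 219.2419]), np.int32(62), array([10,  8], dtype=int32))
```

View pics/v8.png

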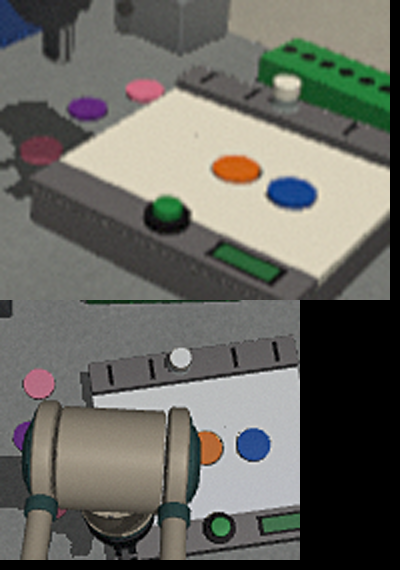

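The button bottomed out at 17 N and has sprung back up. The amber disc is seated at (237,168) in the side view, the blue disc and pot haven't moved, and the arm is clear.

```bash
python3 -c "
from rig import *
print(sign_off())"
```

```text
the job is handed in; nothing more can be done
None
```

The amber disc was pushed into the seat and lies flat, the start button was then pressed fully down and sprang back up, nothing else appeared to move, and the job is handed in at about 13 s.

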